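Back the strip feed off one notch

TASK

The fibreboard strip in the blue bench cutter was fed one notch too far: with a fingertip, lift the ratchet pawl by its red knob and swing it right back until it rests there by itself, clear of the wheel. Then push the wheel's star handle backward one notch, no more, and flip the pawl in again so that it drops home in the new notch. Only push, and gently: grip nothing, do not click the feed forward, and leave the things standing around the machine where they are.

Things in the scene. Friction and masses are not known exactly. Their poses are not given: they have to be found in the camera images.
- feeder: Blue bench strip cutter, bolted down: base 150 x 320 x 16 mm, side plates to z 167 mm, cutter head to z 186 at its -y end, hand lever on to y -317, z 199. Origin: centre of the underside, on the bench. z up; x points out of the face with wheel, pawl and star handle (away from the robot); y along the 60 mm fibreboard strip, towards the infeed. All y and z below are in this frame, mm.
- axle (a point): Wheel axle (along the feeder's x, 88 mm above the bench), at the middle of the steel ratchet wheel: 16 saw teeth, tip radius 52, 12 mm thick, in the plane x 64. On the same shaft, in the plane x 100, sits the star handle: four 10 mm spokes with black balls of radius 11 centred 72 from the axle.
- pawl_stud (a point): Stud on which the pawl turns, y +42, z 140, in the wheel's plane x 64. Nose and arm of the pawl stay within 52 mm of it at all angles (never above z 192); only the stem and red knob reach higher.
- pawl (a joint): Pawl angle, rad. 0 = nose home in a tooth gap; grows as the nose lifts and the pawl swings over to the feeder's +y; 0.98 = thrown back on its stop pin, where it stays. Turns freely; gravity drops it to the side of its balance point (about 0.63) where it is left. Above 0.18 the nose is clear of the teeth. Under 2 N at the knob moves it.
- pawl_knob (a point): Centre of the red knob (ball of radius 9) on an 8 mm stem, 80 mm from the stud; moves with the pawl. Pawl home: y +8, z 213; at the balance point: y +57, z 218; thrown back: y +83, z 209. Pushed from its -y side it lifts the pawl and throws it over; pushed from its +y side it flips the pawl in again.
- feed_wheel (a joint): Angle of wheel, roller and star handle (one piece), rad. 0 = tooth bearing on the pawl in the first notch (starts with up to 0.05 of play). Negative = backward (top moves to the feeder's +y; blocked while the pawl is in), positive = feed forward. One notch = 0.393. Pawl let in at -0.39 to -0.30 drops home one notch back; past -0.40 it misses it. Stays where left; 2 to 4 N at a ball turns it.
- star_ball (a point): Centre of the black ball (radius 11) on the star handle's upper spoke on the cutter (-y) side; moves with the wheel. At wheel 0: x 100, y -27, z 155; one notch back: y +1, z 160 (28 mm along its arc). Pushed from its -y side towards +y it turns the wheel backward; 70 mm of free room on that side.
- cement_tin: Loose yellow cement tin, radius 36, 99 mm high, on the bench beside the star handle. Origin: centre of the underside. To be left alone.
- heel_blocks: Loose pair of stacked black rubber heel blocks, about 81 x 62 x 36 mm, on the bench beside the star handle. Origin: underside. To be left alone.
- last: Loose tan shoe last (foot-shaped block) with a black top plate, 250 x 82 x 104 mm, beyond the infeed (+y) end. Origin: underside. To be left alone.
- soles: Loose pair of white soles, 254 x 90 x 22 mm in all, beyond the cutter (-y) end. Origin: underside. To be left alone.

How it is judged:
By the outcome, as a careful person would: the job done as asked, in the order asked, and still so for the second after the job is handed in, with the robot touching nothing.
It also fails if it takes over 61 s, if anything falls off the work surface, if the arm or the gripper's body presses on something with over 40 N, if the wrist force passes 120 N, or if a joint passes its speed limit or range.

ROBOT

A 7-joint arm with a two-finger parallel gripper is mounted at the origin on the work surface. World frame = base frame: x ahead of the robot, y to its left, z up, the work surface at z = 0. Lengths are in m, angles in rad, forces in N, time in s.
With the tool pointing down it reaches from about 0.4 to 0.875 m from the base axis. Payload 19.3 kg.
Tool frame: the origin (TCP) lies at the very end of the fingers, on their centre line; the grasp point (between the pads) lies 19 mm behind it; z points along the fingers, y is the direction in which the jaws open and shut (so a half turn about z gives the same grasp; the last joint's range is limited). The gripper opens to 85 mm and grips with 20 to 120 N. Pads are 22 mm wide; open, the fingers measure 114 mm over their backs; the gripper's body (76 mm by 85 mm) begins 54 mm behind the grasp point. The pads swing forward as they close: fully open they stand 13 mm farther back than shut.
Start: joints at [1.152, 0.521, -0.036, 1.599, 0.021, 1.021, -0.113], TCP at [0.214, -0.587, 0.231] pointing down, gripper open.
Joint ranges: [-2.91, 2.91], [-0.3, 2.13], [-1.5, 1.42], [0.17, 2.43], [-1.26, 4.41], [0.16, 1.93], [-2.52, 2.52]. Speed limits (rad/s): [1.89, 1.89, 2.39, 2.39, 3.01, 3.01, 3.01].

INTERFACE

Orientations are given as [roll, pitch, yaw] about the fixed x, y, z axes, in that order (R = Rz(yaw) Ry(pitch) Rx(roll)).
In Python, from workcell import bot, grab_frame, calibration, workorder gives the robot as it stands.
- The arm moves only by the tool move_arm, never from a script. Its arguments are lists of equal length, an entry for each row: "jaw": the closure in counts, from 0 (fully open) to 255 (shut); "dp": the shift along the tool's x, y, z in units of 800 mm (1.0 is 800 mm), a list of three; "rotation": the turn, a rotation vector about the tool's x, y, z in units of pi rad (1.0 is pi rad), a list of three. In form: {"jaw": [jaw, ...], "dp": [[dx, dy, dz], ...], "rotation": [[rx, ry, rz], ...]}. A call has 1 to 10 rows; each row shifts and turns the commanded pose from where the row before left it, along the tool's axes as they then stand; what a row does not reach is not made up. A row lasts 1/8 s, in which the tool goes at most 62.5 mm and 10.7 degrees, less where a joint would pass 70% of its speed; a pose out of reach is approached as far as the arm can. A call with a number of a shift or a turn outside -1 to 1 is refused whole. A call with a gripper value outside its range is refused whole. The fingers move at their own pace and stop on an object; "squeeze" is the grip in N (left out, the last holds). Time passes only in rows, so rows that do not move let the fingers close. It gives the time, the measured TCP pose, the force and the opening at its end, in the units of the state.
- bot.observe(): the state, without advancing time (a new reading comes with each control period).
- grab_frame(name): name is "scene" or "top" or "wrist"; returns the picture (384x512x3 uint8, blue, green, red); there is no depth.
- calibration(name): a dict with "camera_matrix" (3x3 intrinsics, pixels), "T" (4x4, takes a point from camera to world coordinates). Camera axes: x right, y down, z forward; pixel columns grow to the right and rows downward; lengths in m; the calibration is good to about 2 mm. A picture is of the moment at which its call begins: read the wrist's pose just before it. calibration takes no time and is no camera call; for the wrist camera it gives the pose at the moment of the call.
- workorder.job_done(): hands the job in, once; it reports no verdict.
The state is a dict: "clock": time; "qpos": joint angles; "qd": joint speeds; "joint_efforts": joint torques, N m; "position": TCP position; "tool_rot": TCP orientation; "force": force on the tool from outside, world axes, zero at the start; "moment": the same for the moment, N m; "grip_width": finger opening in m.
Only numpy, scipy, OpenCV 4.12 (cv2) and the standard library are available. Lean on these libraries where they do the work, as an engineer would, in place of code of your own. Each camera call takes 0.05 s, during which the arm holds its last target. There are 200 camera calls.

## Working session

There is one attempt and no reset: what is moved stays moved. The work goes in short steps, Python scripts to look and compute and a tool call to move; the robot and the scene stay as the last step left them, time stands still between calls to the robot, and variables do not carry over. Pictures are saved under pics/ and viewed, about 8 in all and at most 12, crops included, and the job is handed in when it is done.

Besides the shell and the picture viewer there is one more tool, called after "Call:" as name(argument=value, ...) on one line, values as JSON. move_arm: Moves the arm, as the interface text tells. Shifts and turns lie within -1 to 1; 1 stands for 800 mm of shift or pi rad of turn. Its arguments: {"type":"object","properties":{"jaw":{"type":"array","items":{"type":"number"}},"dp":{"type":"array","items":{"type":"array","items":{"type":"number","minimum":-1,"maximum":1}}},"rotation":{"type":"array","items":{"type":"array","items":{"type":"number","minimum":-1,"maximum":1}}},"squeeze":{"type":"number"}},"required":["jaw","dp","rotation"]}

```bash
ls; mkdir -p pics
python3 - <<'E'
from workcell import bot, grab_frame, calibration
import cv2,numpy as np
np.set_printoptions(precision=4,suppress=True)
print(bot.observe())
for n in("scene","top"):
    cv2.imwrite(f"pics/{n}0.png",grab_frame(n)); c=calibration(n); print(n,c["camera_matrix"],c["T"])
E
```

```text
pics
{'clock': 0.0, 'qpos': array([ 1.1518,  0.522 , -0.0363,  1.6   ,  0.0212,  1.0211, -0.1128]), 'qd': array([ 0.0006,  0.0004,  0.0004,  0.0005, -0.0012, -0.    ,  0.0007]), 'joint_efforts': array([  0.0035, -92.7082,   1.9815, -36.9916,   0.0179,   0.0084,
        -0.0001]), 'position': array([ 0.2134, -0.5871,  0.2307]), 'tool_rot': array([-3.1404,  0.0001,  0.3488]), 'force': array([ 0.425 , -1.9077,  0.1977]), 'moment': array([-0.0335, -0.0052, -0.0038]), 'grip_width': 0.0853181650929697}
scene [[443.0015   0.     249.626 ]
 [  0.     443.0015 186.4403]
 [  0.       0.       1.    ]] [[-0.8795  0.3061 -0.3645  1.1021]
 [ 0.4757  0.5919 -0.6506  1.0061]
 [ 0.0166 -0.7456 -0.6662  1.1314]
 [ 0.      0.      0.      1.    ]]
top [[369.9804   0.     251.557 ]
 [  0.     369.9804 187.9524]
 [  0.       0.       1.    ]] [[-0.0085 -0.9961  0.088   0.4305]
 [-0.9999  0.008  -0.0068  0.0369]
 [ 0.0061 -0.0881 -0.9961  1.3917]
 [ 0.      0.      0.      1.    ]]
```

View pics/scene0.png

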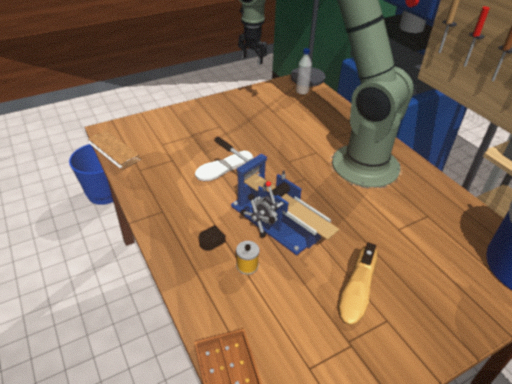

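View pics/top0.png

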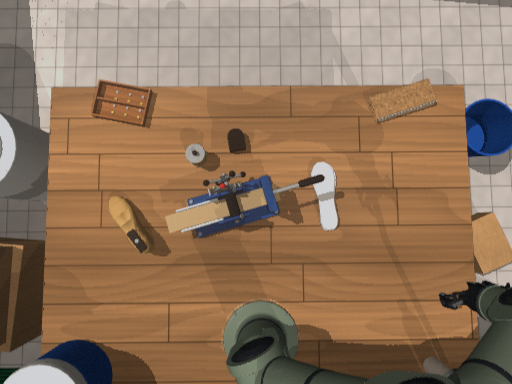

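The scene view shows the cutter with its wheel and star handle facing away from the robot at about (265,205). In the top view it is at about (235,205), turned slightly, with the tin at (195,154) and the heel blocks at (236,140). I'll enlarge both.

Run:
```python
import cv2,numpy as np
s=cv2.imread("pics/scene0.png");t=cv2.imread("pics/top0.png")
a=cv2.resize(s[145:260,195:345],None,fx=5,fy=5,interpolation=cv2.INTER_CUBIC)
cv2.imwrite("pics/s1.png",a)
b=cv2.resize(t[125:245,160:290],None,fx=5,fy=5,interpolation=cv2.INTER_CUBIC);cv2.imwrite("pics/t1.png",b)
for n,im in(("s",s),("t",t)):
    h=cv2.cvtColor(im,cv2.COLOR_BGR2HSV).astype(int)
    m=(((h[...,0]<8)|(h[...,0]>172))&(h[...,1]>150)&(h[...,2]>90)).astype(np.uint8)
    k,_,st,c=cv2.connectedComponentsWithStats(m)
    print(n,[(st[i].tolist(),c[i].round(1).tolist()) for i in range(1,k) if st[i][4]>3])
```

```text
s [([406, 0, 13, 7, 66], [411.5, 2.3]), ([474, 6, 16, 31, 215], [481.1, 20.6]), ([266, 181, 5, 5, 23], [268.0, 183.2])]
t [([220, 183, 5, 5, 22], [222.1, 185.1])]
```

View pics/s1.png

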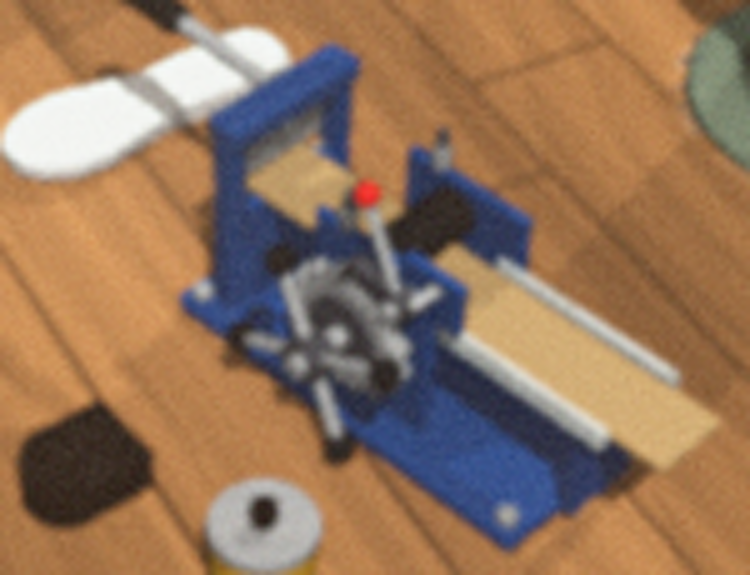

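View pics/t1.png

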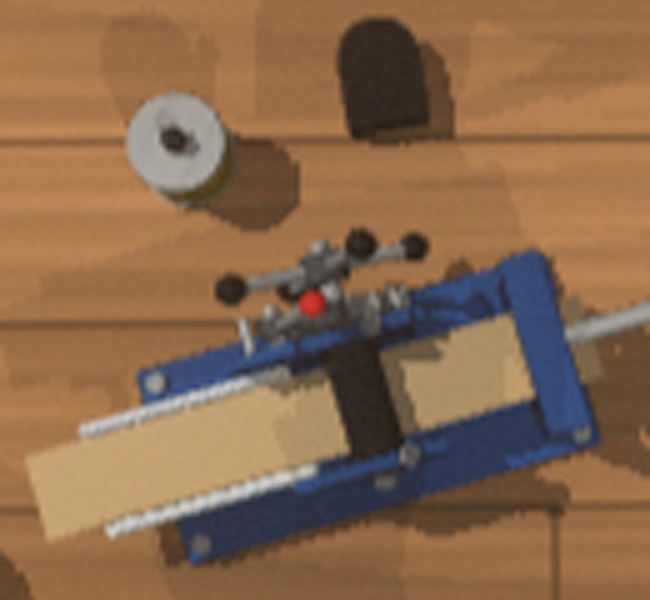

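Red knob: scene (268,183), top (222,185). Star ball: crop (283,260) in the scene view and (360,243) in the top view. The base bolts are visible in both, so I'll triangulate all of these.

```bash
cat > h.py <<'E'
import numpy as np
from workcell import calibration
def ray(n,p):
    c=calibration(n);T=c["T"];d=T[:3,:3]@np.linalg.solve(c["camera_matrix"],[p[0],p[1],1]);return T[:3,3],d/np.linalg.norm(d)
def tri(ps,pt):
    R=[ray("scene",ps),ray("top",pt)];A=0;b=0
    for o,d in R: P=np.eye(3)-np.outer(d,d);A=A+P;b=b+P@o
    x=np.linalg.solve(A,b);return x,max(np.linalg.norm((np.eye(3)-np.outer(d,d))@(x-o)) for o,d in R)
def plane(n,p,z):
    o,d=ray(n,p);return o+d*(z-o[2])/d[2]
S=lambda x,y:(x/5+195-.4,y/5+145-.4); T=lambda x,y:(x/5+160-.4,y/5+125-.4)
E
python3 - <<'E'
from h import *
np.set_printoptions(precision=4,suppress=True)
print("knob",tri((268,183.2),(222.1,185.1)))
print("star",tri(S(283,260),T(360,243)))
print("-y",tri(S(240,337),T(413,247)))
print("+y",tri(S(383,375),T(231,289)))
print("boltA",tri(S(508,515),T(155,382)))
for n,p in(("A",(155,382)),("B",(202,545)),("C",(582,434))):print(n,plane("top",T(*p),.02))
print("Ds",plane("scene",S(204,291),.02),"As",plane("scene",S(508,515),.02))
# rail ends / base corners
print("corner +x+y",plane("top",T(138,374),.016),"-x+y",plane("top",T(193,565),.016),"-x-y",plane("top",T(600,440),.016))
print("tin",plane("top",T(177,143),.099))
print("heel",[plane("top",T(*p),.036) for p in((340,60),(352,138),(428,125),(380,18))])
E
```

```text
knob (array([0.5434, 0.1235, 0.215 ]), np.float64(0.0012289451517441207))
star (array([0.5884, 0.0964, 0.1546]), np.float64(0.002212741375808763))
-y (array([0.599 , 0.0616, 0.058 ]), np.float64(0.0005993597296241239))
+y (array([0.5629, 0.1866, 0.1185]), np.float64(0.0007937547364819494))
boltA (array([0.5036, 0.2546, 0.0213]), np.float64(0.0016054755416676208))
A [0.505  0.2539 0.02  ]
B [0.3847 0.2186 0.02  ]
C [ 0.4638 -0.0622  0.02  ]
Ds [ 0.582  -0.0249  0.02  ] As [0.5016 0.2546 0.02  ]
corner +x+y [0.5112 0.2672 0.016 ] -x+y [0.3699 0.2257 0.016 ] -x-y [ 0.4594 -0.0758  0.016 ]
tin [0.6696 0.2268 0.099 ]
heel [array([0.7429, 0.1152, 0.036 ]), array([0.684 , 0.1064, 0.036 ]), array([0.6934, 0.05  , 0.036 ]), array([0.7746, 0.0852, 0.036 ])]
```

```bash
cat >> h.py <<'E'
from scipy.spatial.transform import Rotation as R
from workcell import bot
O=np.array([.4836,.0965]);TH=np.radians(15.7);C=np.array([[np.cos(TH),-np.sin(TH)],[np.sin(TH),np.cos(TH)]])
def f2w(x,y,z): return np.r_[O+C@[x/1e3,y/1e3],z/1e3]
def w2f(p): return np.r_[C.T@(np.asarray(p)[:2]-O),p[2]]*1e3
GOAL=R.from_euler("xyz",[np.pi,0,TH+np.pi/2])
def plan(p0,r0,tgt,n,goal=GOAL):
    "rows in tool units from a pose to a world target"
    rv=(r0.inv()*goal).as_rotvec(); out=[]
    for i in range(n):
        ri=r0*R.from_rotvec(rv*i/n); out.append((ri.inv().apply((tgt-p0)/n)/.8).round(4).tolist())
    print("rot/row",(rv/n/np.pi).round(5)); print(out)
def st():
    s=bot.observe();np.set_printoptions(precision=4,suppress=True)
    print(s["clock"],"f",w2f(s["position"]).round(1),"rpy",s["tool_rot"],"F",s["force"].round(2),"q",s["qpos"].round(2));return s
E
python3 - <<'E'
from h import *
s=st(); plan(s["position"],R.from_euler("xyz",s["tool_rot"]),f2w(64,-45,290),15)
E
```

```text
0.1 f [-445.1 -585.   230.8] rpy [-3.1407  0.0001  0.3488] F [ 1.04 -0.12 -0.05] q [ 1.15  0.52 -0.04  1.6   0.02  1.02 -0.11]
rot/row [-0.     -0.     -0.0318]
[[0.0457, -0.0417, -0.0049], [0.0496, -0.037, -0.0049], [0.053, -0.0318, -0.0049], [0.0559, -0.0264, -0.0049], [0.0583, -0.0207, -0.0049], [0.0601, -0.0148, -0.0049], [0.0612, -0.0087, -0.0049], [0.0618, -0.0026, -0.0049], [0.0617, 0.0036, -0.0049], [0.0611, 0.0097, -0.0049], [0.0598, 0.0157, -0.0049], [0.0579, 0.0216, -0.0049], [0.0555, 0.0273, -0.0049], [0.0525, 0.0327, -0.0049], [0.049, 0.0377, -0.0049]]
```

Call:
move_arm(jaw=[255,255,255,255,255,255,255,255,255,255], dp=[[0.046,-0.042,-0.008],[0.05,-0.037,-0.008],[0.053,-0.032,-0.008],[0.056,-0.026,-0.008],[0.058,-0.021,-0.008],[0.06,-0.015,-0.008],[0.061,-0.009,-0.008],[0.062,-0.003,-0.008],[0.062,0.004,-0.008],[0.061,0.01,-0.008]], rotation=[[0,0,-0.032],[0,0,-0.032],[0,0,-0.032],[0,0,-0.032],[0,0,-0.032],[0,0,-0.032],[0,0,-0.032],[0,0,-0.032],[0,0,-0.032],[0,0,-0.032]])

```text
clock: 1.35
position: [0.442, -0.146, 0.2955]
tool_rot: [-3.142, 0.0, 1.357]
force: [-0.2, -0.5, -0.5]
grip_width: -0.0001
```

Run:
```python
from h import *
s=st(); plan(s["position"],R.from_euler("xyz",s["tool_rot"]),f2w(64,-45,290),7)
```

```text
1.35 f [-105.7 -222.2  295.5] rpy [-3.1415  0.0001  1.3572] F [-0.23 -0.51 -0.46] q [ 0.59  0.22 -0.47  1.9   0.11  1.05 -0.14]
rot/row [-0.      0.     -0.0222]
[[0.0421, 0.012, 0.001], [0.0412, 0.0149, 0.001], [0.0401, 0.0177, 0.001], [0.0388, 0.0204, 0.001], [0.0372, 0.0231, 0.001], [0.0355, 0.0256, 0.001], [0.0337, 0.028, 0.001]]
```

Call:
move_arm(jaw=[255,255,255,255,255,255,255,255], dp=[[0.042,0.012,0.001],[0.041,0.015,0.001],[0.04,0.018,0.001],[0.039,0.02,0.001],[0.037,0.023,0.001],[0.035,0.026,0.001],[0.034,0.028,0.001],[0,0,0]], rotation=[[0,0,-0.0222],[0,0,-0.0222],[0,0,-0.0222],[0,0,-0.0222],[0,0,-0.0222],[0,0,-0.0222],[0,0,-0.0222],[0,0,0]])

```text
clock: 2.35
position: [0.5581, 0.0707, 0.2891]
tool_rot: [-3.141, -0.002, 1.846]
force: [-0.5, -1.0, -0.5]
grip_width: -0.0001
```

Run:
```python
from h import *
from workcell import grab_frame
import cv2
s=st(); c=calibration("wrist");print(c)
cv2.imwrite("pics/w1.png",grab_frame("wrist"))
plan(s["position"],R.from_euler("xyz",s["tool_rot"]),f2w(64,-45,203),4)
```

```text
2.35 f [ 64.7 -45.  289.1] rpy [-3.1411 -0.0016  1.8464] F [-0.53 -1.   -0.54] q [ 0.23  0.42 -0.63  1.67  0.27  1.13 -0.2 ]
{'camera_matrix': array([[290.3038,   0.    , 252.5411],
       [  0.    , 290.3038, 188.3025],
       [  0.    ,   0.    ,   1.    ]]), 'T': array([[ 0.9625,  0.2579,  0.0836,  0.5362],
       [ 0.2711, -0.9145, -0.3003,  0.1485],
       [-0.001 ,  0.3117, -0.9502,  0.4313],
       [ 0.    ,  0.    ,  0.    ,  1.    ]])}
rot/row [-0.     -0.0001  0.0001]
[[-0.0, -0.0002, 0.0269], [-0.0, -0.0002, 0.0269], [-0.0, -0.0002, 0.0269], [-0.0, -0.0002, 0.0269]]
```

View pics/w1.png

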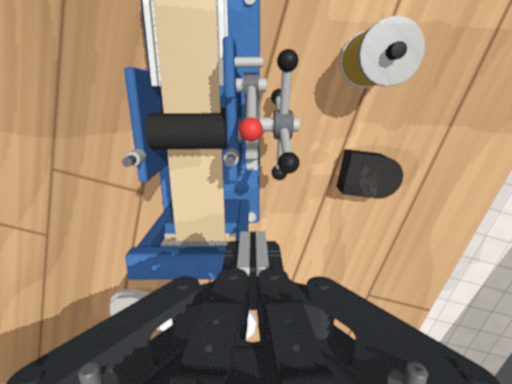

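The wrist view is aligned with the feeder: red knob at (251,128), star ball at (288,162), fingertips at (253,237). I'll cross-check these against the frame, then lower.

```bash
cat >> h.py <<'E'
import cv2
def blobs(im,kind,box,amin=30):
    h=cv2.cvtColor(im,cv2.COLOR_BGR2HSV).astype(int)
    m=(((h[...,0]<8)|(h[...,0]>172))&(h[...,1]>140)&(h[...,2]>80)) if kind=="red" else h[...,2]<45
    k=np.zeros(m.shape,np.uint8);x0,y0,x1,y1=box;k[y0:y1,x0:x1]=m[y0:y1,x0:x1]
    k=cv2.morphologyEx(k,cv2.MORPH_OPEN,np.ones((3,3),np.uint8))
    n,_,s,c=cv2.connectedComponentsWithStats(k);return [(c[i].round(1),s[i].tolist()) for i in range(1,n) if s[i][4]>amin]
E
python3 - <<'E'
from h import *
im=cv2.imread("pics/w1.png")
for k,b,z in(("red",(200,80,300,180),.213),("blk",(270,140,310,180),.155),("blk",(270,40,310,80),.115)):
    for c,s in blobs(im,k,b): print(k,c,s,w2f(plane("wrist",c+.5*0,z)).round(1))
E
```

```text
red [250.6 128.9] [240, 118, 23, 23, 425] [ 62.4   9.  213. ]
blk [284.  164.8] [279, 154, 14, 19, 124] [ 94.3 -32.4 155. ]
blk [285.5  64.3] [279, 57, 17, 14, 142] [ 96.9  61.6 115. ]
```

Call:
move_arm(jaw=[255,255,255,255,255], dp=[[0,0,0.027],[0,0,0.027],[0,0,0.027],[0,0,0.027],[0,0,0]], rotation=[[0,0,0],[0,0,0],[0,0,0],[0,0,0],[0,0,0]])

```text
clock: 3.02
position: [0.557, 0.067, 0.2023]
tool_rot: [-3.139, 0.0, 1.841]
force: [1.0, -0.3, 0.4]
grip_width: -0.0001
```

Call:
move_arm(jaw=[255,255,255,255,255,255,255,255,255,255], dp=[[0.012,0,0],[0.012,0,0],[0.01,0,0],[0.005,0,0],[0.005,0,0],[0.005,0,0],[0.005,0,0],[0.005,0,0],[0.005,0,0],[0.005,0,0]], rotation=[[0,0,0],[0,0,0],[0,0,0],[0,0,0],[0,0,0],[0,0,0],[0,0,0],[0,0,0],[0,0,0],[0,0,0]])

```text
clock: 4.28
position: [0.5429, 0.1216, 0.2033]
tool_rot: [-3.142, -0.0, 1.842]
force: [0.5, -0.0, 0.3]
grip_width: -0.0002
```

Run:
```python
from h import *
from workcell import grab_frame
st(); im=grab_frame("wrist"); cv2.imwrite("pics/w2.png",im)
for c,s in blobs(im,"red",(150,0,350,300)): print(c,s,w2f(plane("wrist",c,.217)).round(1))
```

```text
4.275 f [ 63.9   8.1 203.3] rpy [-3.1415 -0.      1.8423] F [ 0.49 -0.01  0.3 ] q [ 0.11  0.5  -0.6   1.79  0.34  0.95 -0.36]
[250.6 225.3] [233, 208, 36, 37, 1024] [ 62.9  28.5 217. ]
```

Call:
move_arm(jaw=[255,255,255,255,255,255,255,255,255,255], dp=[[0.005,0,0],[0.005,0,0],[0.005,0,0],[0.005,0,0],[0.005,0,0],[0.005,0,0],[0.005,0,0],[0.004,0,0],[0.003,0,0],[0.002,0,0]], rotation=[[0,0,0],[0,0,0],[0,0,0],[0,0,0],[0,0,0],[0,0,0],[0,0,0],[0,0,0],[0,0,0],[0,0,0]])

```text
clock: 5.58
position: [0.5336, 0.1554, 0.2033]
tool_rot: [-3.142, -0.0, 1.842]
force: [-0.5, 1.2, -0.8]
grip_width: -0.0
```

Run:
```python
from h import *
from workcell import grab_frame
st(); im=grab_frame("wrist"); cv2.imwrite("pics/w3.png",im)
for c,s in blobs(im,"red",(150,0,350,300)): print(c,s,w2f(plane("wrist",c,.212)).round(1))
```

```text
5.575 f [ 64.   43.2 203.3] rpy [-3.1416 -0.      1.8423] F [-0.46  1.2  -0.75] q [ 0.05  0.5  -0.61  1.79  0.34  0.96 -0.43]
[249.7 220.8] [232, 203, 36, 37, 1002] [ 62.5  63.2 212. ]
```

Call:
move_arm(jaw=[255,255,255,255,255,255], dp=[[0.004,0,0],[0.004,0,0],[0,0,0],[0,0,0],[0,0,0],[0,0,0]], rotation=[[0,0,0],[0,0,0],[0,0,0],[0,0,0],[0,0,0],[0,0,0]])

```text
clock: 6.38
position: [0.5319, 0.1614, 0.2033]
tool_rot: [3.142, -0.0, 1.842]
force: [0.4, 0.5, -0.9]
grip_width: -0.0002
```

Run:
```python
from h import *
from workcell import grab_frame
st(); im=grab_frame("wrist"); cv2.imwrite("pics/w4.png",im)
for c,s in blobs(im,"red",(150,0,350,300)): print(c,s,w2f(plane("wrist",c,.209)).round(1))
```

```text
6.375 f [ 64.1  49.4 203.3] rpy [ 3.1415 -0.      1.8422] F [ 0.39  0.53 -0.88] q [ 0.04  0.5  -0.61  1.79  0.34  0.96 -0.44]
[250.  189.8] [233, 173, 35, 35, 963] [ 62.8  84.7 209. ]
```

The pawl is thrown back: knob at y≈84.7, while the fingertip stopped at 49, well clear of it. Next is the star ball.

Call:
move_arm(jaw=[255,255,255,255,255,255], dp=[[-0.036,0,-0.003],[-0.036,0.015,-0.003],[-0.036,0.015,-0.003],[-0.035,0.015,-0.003],[0,0,0],[0,0,0]], rotation=[[0,0,0],[0,0,0],[0,0,0],[0,0,0],[0,0,0],[0,0,0]])

```text
clock: 7.18
position: [0.5969, 0.0614, 0.2128]
tool_rot: [-3.141, -0.0, 1.843]
force: [-1.0, 0.5, -0.4]
grip_width: 0.0003
```

Run:
```python
from h import *
from workcell import grab_frame
st(); im=grab_frame("wrist"); cv2.imwrite("pics/w5.png",im); np.save("w5T.npy",calibration("wrist")["T"])
for c,s in blobs(im,"red",(150,0,350,300)): print(c,s,w2f(plane("wrist",c,.209)).round(1))
```

```text
7.175 f [ 99.6 -64.4 212.8] rpy [-3.1414 -0.0004  1.8426] F [-1.01  0.51 -0.37] q [ 0.2   0.56 -0.58  1.67  0.35  1.02 -0.23]
```

View pics/w5.png

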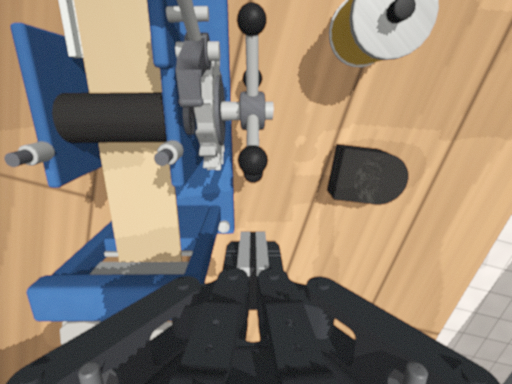

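The star ball is at (253,160) with the lower ball just below it, the other upper ball is at (252,19), and the pawl is swung back. Fingers are in line with the star ball. I'll measure it and lower.

Run:
```python
from h import *
im=cv2.imread("pics/w5.png")
print("hand",w2f(plane("wrist",(252.5,159.5),.155)).round(1), w2f(plane("wrist",(252,19),.115)).round(1))
g=cv2.GaussianBlur(cv2.cvtColor(im,cv2.COLOR_BGR2GRAY),(3,3),0)
for (x0,y0,x1,y1,z) in((225,135,280,185,.155),(225,0,280,50,.115)):
    c=cv2.HoughCircles(cv2.resize(g[y0:y1,x0:x1],None,fx=4,fy=4,interpolation=cv2.INTER_CUBIC),cv2.HOUGH_GRADIENT,1,40,param1=80,param2=12,minRadius=44,maxRadius=70)
    for u,v,r in c[0][:2]: p=(u/4+x0-.4,v/4+y0-.4);print(p,r/4,w2f(plane("wrist",p,z)).round(1))
```

```text
hand [ 99.4 -27.7 155. ] [ 99.3  67.9 115. ]
(np.float32(252.475), np.float32(159.725)) 14.7 [ 99.4 -27.9 155. ]
(np.float32(252.225), np.float32(170.475)) 11.625 [ 99.2 -35.7 155. ]
(np.float32(250.725), np.float32(20.725)) 14.6 [ 98.4  66.8 115. ]
(np.float32(255.975), np.float32(47.975)) 13.225 [102.2  48.7 115. ]
```

Call:
move_arm(jaw=[255,255,255,255,255], dp=[[0,0,0.02],[0,0,0.02],[0,0,0.02],[0,0,0.02],[0,0,0]], rotation=[[0,0,0],[0,0,0],[0,0,0],[0,0,0],[0,0,0]])

```text
clock: 7.85
position: [0.5966, 0.0608, 0.1474]
tool_rot: [-3.139, -0.0, 1.842]
force: [0.2, -0.0, -0.3]
grip_width: -0.0001
```

Call:
move_arm(jaw=[255,255,255,255,255,255,255,255,255,255], dp=[[0.007,0,0],[0.006,0,0],[0.004,0,0],[0.004,0,0],[0.004,0,0],[0.004,0,0],[0.004,0,0],[0.004,0,0],[0.004,0,0],[0,0,0]], rotation=[[0,0,0],[0,0,0],[0,0,0],[0,0,0],[0,0,0],[0,0,0],[0,0,0],[0,0,0],[0,0,0],[0,0,0]])

```text
clock: 9.1
position: [0.5883, 0.093, 0.1489]
tool_rot: [-3.142, -0.0, 1.843]
force: [-0.0, -1.6, 0.1]
grip_width: 0.0001
```

```bash
cat >> h.py <<'E'
def circ(im,box,z,r=(11,20),n=2):
    g=cv2.GaussianBlur(cv2.cvtColor(im,cv2.COLOR_BGR2GRAY),(3,3),0);x0,y0,x1,y1=box
    c=cv2.HoughCircles(cv2.resize(g[y0:y1,x0:x1],None,fx=4,fy=4,interpolation=cv2.INTER_CUBIC),cv2.HOUGH_GRADIENT,1,40,param1=80,param2=12,minRadius=r[0]*4,maxRadius=r[1]*4)
    for u,v,q in ([] if c is None else c[0][:n]): p=(u/4+x0-.4,v/4+y0-.4);print(np.round(p,1),q/4,w2f(plane("wrist",p,z)).round(1))
E
python3 - <<'E'
from h import *
from workcell import grab_frame
st(); im=grab_frame("wrist"); cv2.imwrite("pics/w6.png",im)
circ(im,(210,150,300,260),.159,(14,30),4)
E
```

```text
9.1 f [ 99.9 -31.7 148.9] rpy [-3.1416 -0.0004  1.8428] F [-0.05 -1.58  0.13] q [ 0.12  0.62 -0.55  1.73  0.4   0.9  -0.33]
[251.5 217.2] 21.425 [ 99.2  -9.2 159. ]
[239.5 160. ] 28.475 [ 93.8  19.7 159. ]
[264.5 252.2] 15.45 [105.8 -28.9 159. ]
[248.  176.7] 20.15 [ 97.6  11.6 159. ]
```

Call:
move_arm(jaw=[255,255,255,255], dp=[[0.003,0,0],[0.003,0,0],[0.003,0,0],[0,0,0]], rotation=[[0,0,0],[0,0,0],[0,0,0],[0,0,0]])

```text
clock: 9.65
position: [0.5864, 0.0998, 0.1489]
tool_rot: [-3.142, -0.0, 1.843]
force: [0.3, -0.7, 1.6]
grip_width: -0.0
```

Run:
```python
from h import *
st()
```

```text
9.65 f [ 99.8 -24.6 148.9] rpy [-3.1415 -0.0003  1.8426] F [ 0.31 -0.71  1.6 ] q [ 0.11  0.62 -0.55  1.74  0.4   0.9  -0.34]
```

Call:
move_arm(jaw=[255,255,255,255,255,255,255,255,255], dp=[[-0.01,0,0],[-0.02,0,0],[-0.02,0,0],[0,0,-0.02],[0,0,-0.02],[0,0,-0.02],[0,0,-0.02],[0,0,0],[0,0,0]], rotation=[[0,0,0],[0,0,0],[0,0,0],[0,0,0],[0,0,0],[0,0,0],[0,0,0],[0,0,0],[0,0,0]])

```text
clock: 10.78
position: [0.5971, 0.0609, 0.2127]
tool_rot: [-3.141, 0.0, 1.842]
force: [0.7, -0.1, -0.6]
grip_width: -0.0002
```

Run:
```python
from h import *
from workcell import grab_frame
st(); im=grab_frame("wrist"); cv2.imwrite("pics/w7.png",im)
circ(im,(225,90,280,185),.160,(12,18),4)
```

```text
10.775 f [ 99.6 -65.  212.7] rpy [-3.1412  0.      1.8424] F [ 0.67 -0.06 -0.59] q [ 0.2   0.56 -0.58  1.67  0.35  1.02 -0.23]
[251.7 121. ] 16.2 [ 99.   -1.6 160. ]
[249.2 161.2] 17.575 [ 97.1 -28.6 160. ]
[243.7  92.5] 14.725 [ 94.   16.1 160. ]
[277.2 105.7] 13.2 [115.4   7.9 160. ]
```

View pics/w7.png

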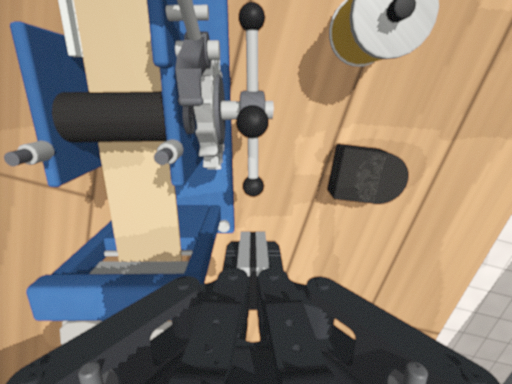

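The ball has moved from y -27.9 to -1.6, which is a wheel angle of about -0.35 and inside the window. The view also shows the pawl still thrown back, with the ball at (252,121). Next I'll go round to the knob's +y side, passing above it.

Call:
move_arm(jaw=[255,255,255,255,255,255,255,255,255], dp=[[0,0,-0.045],[0,0,0],[0.058,-0.011,0],[0.058,-0.011,0],[0.058,-0.011,0],[0.058,-0.011,0],[0.006,0,0],[0,0,0],[0,0,0]], rotation=[[0,0,0],[0,0,0],[0,0,0],[0,0,0],[0,0,0],[0,0,0],[0,0,0],[0,0,0],[0,0,0]])

```text
clock: 11.95
position: [0.5128, 0.2336, 0.2485]
tool_rot: [-3.141, 0.0, 1.841]
force: [-0.6, -0.6, 0.3]
grip_width: 0.0001
```

Run:
```python
from h import *
s=st(); plan(s["position"],R.from_euler("xyz",s["tool_rot"]),f2w(64,125,204),3)
```

```text
11.95 f [ 65.2 124.1 248.5] rpy [-3.141   0.0004  1.8406] F [-0.6  -0.58  0.31] q [-0.07  0.47 -0.64  1.72  0.32  1.06 -0.55]
rot/row [-0.0001  0.0001 -0.0004]
[[0.0004, -0.0005, 0.0185], [0.0004, -0.0005, 0.0185], [0.0004, -0.0005, 0.0185]]
```

Call:
move_arm(jaw=[255,255,255,255,255,255,255,255,255,255], dp=[[0,-0.001,0.02],[0,-0.001,0.02],[0,0,0.019],[0,0,0],[-0.005,0,0],[-0.005,0,0],[-0.005,0,0],[-0.005,0,0],[-0.005,0,0],[-0.005,0,0]], rotation=[[0,0,0],[0,0,0],[0,0,0],[0,0,0],[0,0,0],[0,0,0],[0,0,0],[0,0,0],[0,0,0],[0,0,0]])

```text
clock: 13.2
position: [0.5173, 0.2111, 0.2018]
tool_rot: [3.142, -0.0, 1.842]
force: [0.4, 0.8, 0.6]
grip_width: 0.0002
```

Run:
```python
from h import *
st()
```

```text
13.2 f [ 63.4 101.2 201.8] rpy [ 3.1415 -0.0001  1.8423] F [0.36 0.82 0.58] q [-0.05  0.51 -0.62  1.79  0.36  0.96 -0.54]
```

Call:
move_arm(jaw=[255,255,255,255,255,255,255,255,255,255], dp=[[-0.004,0,0],[-0.004,0,0],[-0.004,0,0],[-0.004,0,0],[-0.004,0,0],[-0.004,0,0],[-0.004,0,0],[-0.004,0,0],[-0.004,0,0],[-0.004,0,0]], rotation=[[0,0,0],[0,0,0],[0,0,0],[0,0,0],[0,0,0],[0,0,0],[0,0,0],[0,0,0],[0,0,0],[0,0,0]])

```text
clock: 14.45
position: [0.5258, 0.1803, 0.2017]
tool_rot: [-3.142, -0.0, 1.842]
force: [0.9, -0.3, -0.4]
grip_width: 0.0001
```

Run:
```python
from h import *
from workcell import grab_frame
st()
for n in("scene","top"):
    im=grab_frame(n);cv2.imwrite(f"pics/{n}8.png",im)
    for c,s in blobs(im,"red",(190,140,320,230),3): print(n,c,s)
```

```text
14.45 f [ 63.3  69.2 201.7] rpy [-3.1415 -0.      1.8423] F [ 0.92 -0.25 -0.44] q [ 0.01  0.51 -0.62  1.79  0.35  0.95 -0.48]
```

Call:
move_arm(jaw=[255,255,255,255,255,255,255,255], dp=[[0.012,0,0],[0,0,-0.037],[0,0,-0.037],[0,0,-0.037],[-0.05,0,0],[-0.05,0,0],[-0.055,0,0],[0,0,0]], rotation=[[0,0,0],[0,0,0],[0,0,0],[0,0,0],[0,0,0],[0,0,0],[0,0,0],[0,0,0]])

```text
clock: 15.55
position: [0.557, 0.0677, 0.2902]
tool_rot: [-3.141, 0.001, 1.838]
force: [-0.1, 1.3, 0.0]
grip_width: 0.0003
```

Run:
```python
from h import *
from workcell import grab_frame
st(); im=grab_frame("wrist"); cv2.imwrite("pics/w9.png",im)
for c,s in blobs(im,"red",(150,0,350,300)): print(c,s,w2f(plane("wrist",c,.213)).round(1))
circ(im,(265,90,310,160),.160,(9,15),3)
a=cv2.resize(im[20:220,180:340],(640,800))[:600] if 0 else cv2.resize(im[40:190,190:340],(600,600),interpolation=cv2.INTER_CUBIC)
cv2.imwrite("pics/w9c.png",a)
```

```text
15.55 f [ 62.9 -47.6 290.2] rpy [-3.1412  0.0008  1.8381] F [-0.12  1.31  0.02] q [ 0.23  0.42 -0.62  1.68  0.26  1.13 -0.2 ]
[252.2 124.4] [241, 114, 23, 22, 417] [ 62.9  13.2 213. ]
[291.2 132. ] 11.1 [ 99.    0.7 160. ]
[281.7 114. ] 10.05 [ 89.7  17.  160. ]
```

View pics/w9c.png

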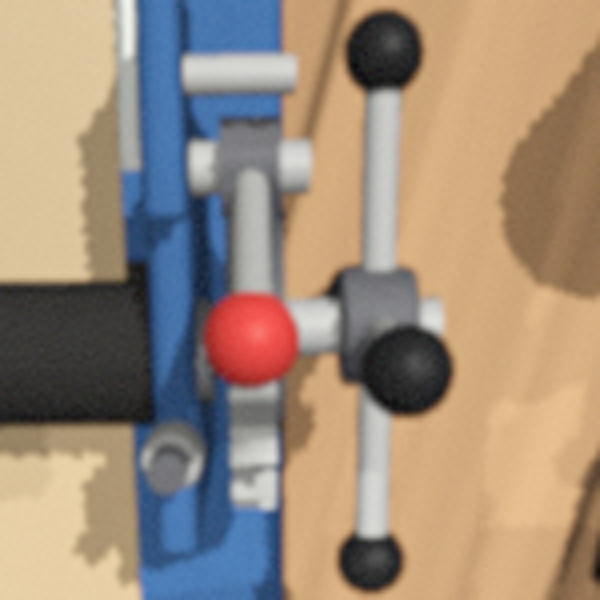

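The knob and ball readings are both shifted by about +2 mm because the arm was still settling. I'll let it settle and measure again.

Call:
move_arm(jaw=[255,255,255,255], dp=[[0,0,0],[0,0,0],[0,0,0],[0,0,0]], rotation=[[0,0,0],[0,0,0],[0,0,0],[0,0,0]])

```text
clock: 16.1
position: [0.5564, 0.0706, 0.2905]
tool_rot: [3.142, -0.0, 1.843]
force: [0.5, 0.5, 0.2]
grip_width: 0.0001
```

Run:
```python
from h import *
from workcell import grab_frame
st(); im=grab_frame("wrist"); cv2.imwrite("pics/w10.png",im)
for c,s in blobs(im,"red",(150,0,350,300)): print(c,s,w2f(plane("wrist",c,.213)).round(1))
circ(im,(270,105,310,160),.160,(9,15),3)
t=[]
for n in("scene","top"):
    g=grab_frame(n); cv2.imwrite(f"pics/{n}10.png",g)
    for c,s in blobs(g,"red",(190,140,320,230),3): print(n,c,s); t.append(c)
if len(t)==2: p,e=tri(*t);print(w2f(p),e)
```

```text
16.1 f [ 63.1 -44.6 290.5] rpy [ 3.1416 -0.      1.8427] F [0.53 0.53 0.15] q [ 0.22  0.42 -0.62  1.68  0.26  1.13 -0.2 ]
[252.5 128.5] [242, 118, 23, 22, 410] [ 63.   10.8 213. ]
[291.  135.5] 11.425 [ 98.8  -1.8 160. ]
[283.  121.2] 11.225 [ 91.   11.2 160. ]
[304. 122.] 10.175 [110.3  10.5 160. ]
scene [268.1 183.6] [266, 182, 5, 4, 19]
```

Run:
```python
from h import *
def cen(f):
    im=cv2.imread(f)[172:196,256:282].astype(float); r=np.clip(im[...,2]-np.maximum(im[...,0],im[...,1])-70,0,None)
    y,x=np.mgrid[:24,:26];return np.array([(r*x).sum(),(r*y).sum()])/r.sum()+[256,172],r.sum()
print(cen("pics/scene0.png"),cen("pics/scene10.png"))
c=calibration("scene");T=np.linalg.inv(c["T"])
def pr(p): q=c["camera_matrix"]@(T@np.r_[p,1])[:3];return q[:2]/q[2]
print(pr(f2w(64,8,213)),pr(f2w(64,9.5,213.5)),pr(f2w(64,22,219)))
im=cv2.imread("pics/scene10.png"); a=cv2.resize(im[145:260,195:345],None,fx=5,fy=5,interpolation=cv2.INTER_CUBIC);cv2.imwrite("pics/s10.png",a)
```

```text
(array([268.08633094, 183.16436082]), np.float64(1807.0)) (array([268.10806175, 183.2647227 ]), np.float64(1749.0))
[267.34714802 183.24012295] [267.6968269  183.35155225] [270.65359458 183.96661819]
```

View pics/s10.png

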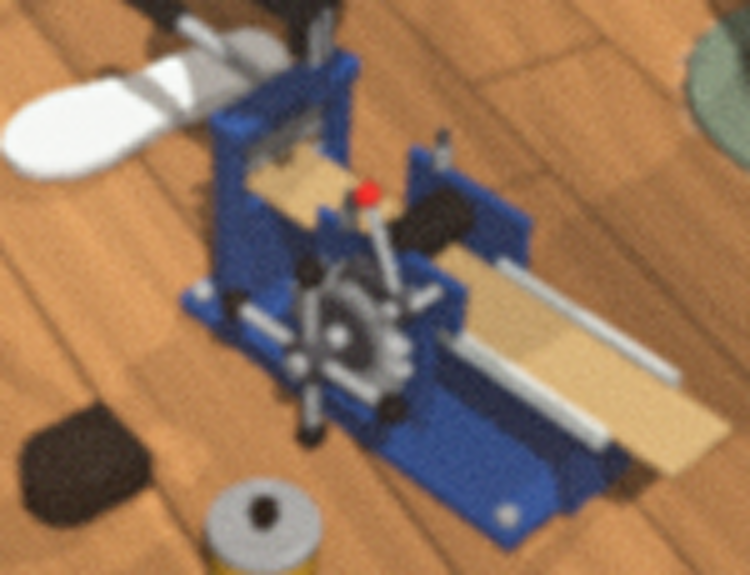

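The knob is back at its starting pixel to within 0.1 px, so the pawl is fully home, and the star handle stands one notch back. The tin and heel blocks haven't moved, and the arm is clear of everything.

```bash
python3 -c "
from workcell import workorder,bot
print(workorder.job_done(), bot.observe()['clock'])"
```

```text
the job is handed in; nothing more can be done
the job is handed in; nothing more can be done
```

The job is done and handed in; the clock read about 16 s of the 61 s allowed at the last check. With the gripper shut, I pushed the red knob over until the pawl fell onto its stop by itself. I then pushed the star ball back one notch, backed off, and flipped the pawl in from its +y side.

**Last checks:**
- **Pawl:** in the scene camera the knob is within 0.1 px of its starting place, so the pawl is fully home.
- **Wheel:** the star ball measures y ≈ -1.8 mm, from -27.9 mm at the start. That is a wheel angle of about -0.35, inside the -0.39 to -0.30 window.
- **Forces:** readings between moves stayed within about 2 N.
- **Surroundings:** the tin and heel blocks stand where they did. The shoe last was not in the final crop, but the arm never went near it. The arm ended well above everything.

**Readings that disagreed:**
- The wrist camera put the knob at y 10.8 mm at the end against 9.0 mm at the start. I put this down to the arm still settling in the first picture, since the fixed camera shows no shift.
- The final top view did not find the knob, so the end position could not be triangulated.

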